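# Set the green filter and open the probe's shutter

### The job

Get the colour probe ready for a green reading: with your fingertips push the green filter slide fully home into the filter bank, and only then push the yellow shutter on top of the probe fully open by its black knob, sideways until it stops. Push only, never lift a slide; leave the red and blue slides drawn out as they are and everything else where it stands.

Things in the scene. Friction and masses are not known exactly. Their poses are not given: they have to be found in the camera images.
- bank: Fixed white block 286 mm wide, 60 high, 130 deep on a dark bed plate 8 mm thick reaching 100 mm in front of it. Origin: centre of its front face, at table level; +x into the bank (away from the robot), y left. Slots 43 mm wide at y = -90, 0, 90 mm hold three filter slides lying on the bed (underside z = 8 mm); which colour is where varies. Heading varies by 10 deg.
- slide_green: Loose bar 110 x 40 x 10 mm, 160 g, with an upright green tab on its robot-side end: 12 mm thick (x -12 to 0), 56 wide, 48 tall (z 0 to 48). Origin: tab's rear face, on the underside, mid-width; +x into the bank. Starts drawn out 40 to 65 mm (origin at bank x -65 to -40 mm); home, it stops with the tab's rear face on the bank's face (bank x = 0). Friction about 1 N.
- slide_red: Loose red filter slide, 160 g, built as the green one (bar 110 x 40 x 10 mm, upright red tab 12 thick x 56 wide x 48 mm tall at its robot-side end; origin at the tab's rear face, on the underside, mid-width; +x into the bank). Lies in another slot, drawn out 40 to 65 mm; to be left as it is.
- slide_blue: Loose blue filter slide, 160 g, built as the green one (bar 110 x 40 x 10 mm, upright blue tab 12 thick x 56 wide x 48 mm tall at its robot-side end; origin at the tab's rear face, on the underside, mid-width; +x into the bank). Lies in another slot, drawn out 40 to 65 mm; to be left as it is.
- probe: Fixed telescope probe: white box 220 mm long (x), 100 wide (y), flat top at z = 130 mm; black lens at the +x end, eyepiece rising from the -x end (to z = 175 mm at x -170 to -100 mm). Origin: centre of its underside, at table level; +x to the lens, y to its left. Heading varies by 20 deg. Two rails 4 mm high across the top at x = 9 and 71 mm guide the shutter.
- shutter (a joint): Position of the yellow shutter plate on top of the probe, in m: 0 = closed, over the round port; it slides along the probe's local +y to 0.045 = fully open, against its stop. Starts between 0 and 0.010. Friction about 1.5 N; it stays where it is left.
- shutter_knob (a point): Centre of the top of the shutter's upright black knob (18 mm diameter, 34 mm tall, standing on the yellow plate 54 x 46 x 4 mm, centre of the plate). The knob's top is at z = 168.5 mm, the plate's top at z = 134.5 mm. Local x is 40 mm in the probe's frame, local y is -22 mm plus the joint value.
- lens_cap: Black lens cap, loose, 64 mm diameter, 14 mm high, lying on the table between bank and probe; bystander. Origin: centre of its underside.
- lens_cell: Brass lens cell, loose ring 52 mm diameter, 16 mm high, lying on the bank's roof (z = 60 mm); bystander. Origin: centre of its underside.
- cleaner: Amber lens-cleaner bottle, loose, 52 mm diameter, 130 mm tall, upright; bystander. Origin: centre of its underside.
- post: Steel optics post, loose: 13 mm rod on a round foot of 56 mm diameter, 82 mm tall in all; bystander. Origin: centre of its underside.
Mind the look-alikes: they are no part of the job. What is shaped like the slide_green but purple is not meant.

How it is judged:
On the way, in this order (a step that is already met when the one before it is completed fails the run):
1. the green slide is fully home while the shutter is still nearly closed (x of slide_green in the frame of bank between -0.005 and 0.01 m and y of slide_green in the frame of bank between -0.1 and 0.1 m and height (world z) of slide_green below 0.016 m and angle between the x axis of slide_green and the x axis of bank, either way round below 0.1 rad and value of joint shutter below 0.02 m), for 0.2 s.
2. the shutter is fully open with the green slide still home (x of slide_green in the frame of bank between -0.005 and 0.01 m and y of slide_green in the frame of bank between -0.1 and 0.1 m and height (world z) of slide_green below 0.016 m and angle between the x axis of slide_green and the x axis of bank, either way round below 0.1 rad and value of joint shutter above 0.041 m), for 0.2 s.
At the end, for the whole second after the job is handed in: Green slide at rest on the bed, tab within 5 mm of the bank's face and in line within 0.1 rad; shutter open at least 41 of 45 mm; red and blue slides within 10 mm, and the lens cap, lens cell, bottle and post within 20 mm, of where they began (all of step 2 and linear speed of slide_green below 0.01 m/s and distance of each of slide_red, slide_blue from where it was at the start of the episode below 0.01 m and distance of each of lens_cap, lens_cell, cleaner, post from where it was at the start of the episode below 0.02 m); the robot touches nothing.
It fails at once if a filter slide is lifted more than 10 mm off the bed (height (world z) of any of slide_red, slide_green, slide_blue above 0.018 m).
It fails at once if the red or blue slide is moved more than 10 mm (distance of any of slide_red, slide_blue from where it was at the start of the episode above 0.01 m).
It fails at once if a bystander (cap, cell, bottle, post) is moved more than 20 mm (distance of any of lens_cap, lens_cell, cleaner, post from where it was at the start of the episode above 0.02 m).
It also fails if it takes over 48 s, if anything falls off the work surface, if the arm or the gripper's body presses on something with over 40 N, if the wrist force passes 120 N, or if a joint passes its speed limit or range.

### The arm

A 6-joint arm with a two-finger parallel gripper is mounted at the origin on the work surface. World frame = base frame: x ahead of the robot, y to its left, z up, the work surface at z = 0. Lengths are in m, angles in rad, forces in N, time in s.
With the tool pointing down it reaches from about 0.225 to 0.875 m from the base axis. Payload 3.4 kg.
Tool frame: the origin (TCP) lies midway between the tips of the shut fingers; the grasp point (between the pads) lies 19 mm behind it; z points along the fingers, y is the line along which they close (so a half turn about z gives the same grasp; the last joint's range is limited). The gripper opens to 85 mm and grips with 20 to 120 N. Pads are 22 mm wide; open, the fingers measure 114 mm over their backs; the gripper's body (76 mm by 85 mm) begins 54 mm behind the grasp point. The pads swing forward as they close: fully open they stand 13 mm farther back than shut.
Start: joints at [-1.238, 0.276, 1.505, -0, 1.361, -0.121], TCP at [0.252, -0.517, 0.231] pointing down, gripper open.
Joint ranges: [-2.89, 2.89], [-0.75, 2.08], [0.22, 2.7], [-1.18, 4.32], [0.11, 2.71], [-2.7, 2.7]. Speed limits (rad/s): [2.57, 2.57, 3.14, 3.14, 3.14, 3.14].

### API

Orientations are given as a unit quaternion [w, x, y, z].
In Python, from plant import manip gives the robot as it stands. The module is installed in compiled form; this text tells all that it offers.
- The arm moves only by the tool jog_arm, never from a script. Its argument "rows" is one flat list of numbers, 4 for each row, row after row: the shift along the tool's x, y, z in m, then the turn about the tool's z in rad. In form: [dx, dy, dz, roll, dx, dy, dz, roll, ...]. A call has 1 to 8 rows; each row shifts and turns the commanded pose from where the row before left it, along the tool's axes as they then stand; what a row does not reach is not made up. A row lasts 1/8 s, in which the tool goes at most 62.5 mm and 10.7 degrees, less where a joint would pass 70% of its speed; a pose out of reach is approached as far as the arm can. A call is refused whole if a number of a shift passes 0.0625 or a number of a turn 0.188, either way. A call with a gripper value outside its range is refused whole. "grip" is the closure in counts, from 0 (fully open) to 255 (shut), set as the call begins (left out, the last holds). The fingers move at their own pace and stop on an object; the grip force is fixed at half the most. Time passes only in rows, so rows that do not move let the fingers close. It gives the time, the measured TCP pose, the force, the opening and the grip force at its end, in the units of the state.
- manip.state(): the state, without advancing time (a new reading comes with each control period).
- manip.snapshot(name): name is "scene" or "top" or "wrist"; returns a dict with "color" (384x512x3 uint8, red, green, blue), "vfov" (degrees; the focal length in pixels is half the picture's height over the tangent of half this angle, whatever the lens; pixels are square), "cx", "cy" (the principal point, pixels), "k1" (the pictures are not rectified: a ray, as slopes to the right and down, at radius r is drawn at 1 + k1 r^2 times it, then the intrinsics apply), "rvec" (rotation vector, rad) and "tvec" (3), from world to camera coordinates, as OpenCV has them. Camera axes: x right, y down, z forward; pixel columns grow to the right and rows downward; lengths in m; the calibration is good to about 2 mm. A picture is of the moment at which its call begins. There is no depth.
- manip.close_job(): hands the job in; it is judged then, once.
The state is a dict: "t": time; "q": joint angles; "joint_velocities": joint speeds; "joint_torque": joint torques, N m; "position": TCP position; "ee_rot": TCP orientation; "wrist_force": force on the tool from outside, world axes, zero at the start; "torque": the same for the moment, N m; "opening": finger opening in m; "finger_force": force on a finger pad.
Only numpy, scipy, OpenCV 4.12 (cv2) and the standard library are available. Lean on these libraries where they do the work, as an engineer would, in place of code of your own. Each camera call takes 0.05 s, during which the arm holds its last target. There are 200 camera calls.

## Working session

There is one attempt and no reset: what is moved stays moved. The work goes in short steps, Python scripts to look and compute and a tool call to move; the robot and the scene stay as the last step left them, time stands still between calls to the robot, and variables do not carry over. Pictures are saved under pics/ and viewed, at most 10 in all, crops included, and the job is handed in when it is done.

Besides the shell and the picture viewer there is one more tool, called as a command line: name --argument value ..., lists and objects as JSON in quotes. jog_arm: Moves the arm, as the interface text tells. Its arguments: {"type":"object","properties":{"rows":{"type":"array"},"grip":{"type":"number"}},"required":["rows"]}

```bash
mkdir -p pics; cat > h.py <<'E'
import numpy as np,cv2
from plant import manip
def snap(n,f=None):
    s=manip.snapshot(n)
    if f: cv2.imwrite('pics/'+f,s['color'][:,:,::-1])
    return s
def K(s):
    f=s['color'].shape[0]/2/np.tan(np.radians(s['vfov'])/2); return f
def ray(s,u,v):
    f=K(s);d=np.array([(u-s['cx'])/f,(v-s['cy'])/f]);p=d.copy()
    for _ in range(30): p=d/(1+s['k1']*(p@p))
    R=cv2.Rodrigues(np.array(s['rvec'],float))[0];t=np.array(s['tvec'],float).ravel()
    return -R.T@t, R.T@np.array([p[0],p[1],1])
def at(s,u,v,z):
    c,d=ray(s,u,v); return c+d*(z-c[2])/d[2]
def proj(s,P):
    R=cv2.Rodrigues(np.array(s['rvec'],float))[0];q=R@np.array(P)+np.array(s['tvec'],float).ravel()
    p=q[:2]/q[2];p=p*(1+s['k1']*(p@p));return p*K(s)+[s['cx'],s['cy']]
E
python3 - <<'E'
from h import *
import pickle
a=snap('scene');b=snap('top')
pickle.dump((a,b),open('s.pkl','wb'))
for n,s in(('scene',a),('top',b)):
    cv2.imwrite(f'pics/{n}.png',cv2.resize(s['color'][:,:,::-1],(800,600),interpolation=cv2.INTER_CUBIC))
    print(n,s['vfov'],s['k1'],ray(s,256,192))
print(manip.state())
E
```

```text
scene 56.41732885513671 0.022437157290936812 (array([ 1.18738983, -0.1476417 ,  0.74300986]), array([-0.74423302,  0.19048995, -0.64019416]))
top 42.84951958598948 -0.12068664074142156 (array([0.23571222, 0.01748315, 1.4583885 ]), array([ 0.18257703, -0.01581377, -0.98322023]))
{'t': 0.1, 'q': array([-1.23799221e+00,  2.76539214e-01,  1.50602840e+00, -1.38785059e-07,
        1.36072476e+00, -1.20973313e-01]), 'joint_velocities': array([-3.61361774e-04, -3.56206167e-03, -2.22777520e-03,  4.21857981e-04,
        3.59926390e-05,  8.73311287e-05]), 'joint_torque': array([ 1.44452159e-03, -4.17701018e+01, -2.46404994e+01, -6.99952898e-05,
        5.83266563e-03, -4.01855615e-06]), 'position': array([ 0.25190695, -0.51633812,  0.23051326]), 'ee_rot': array([-8.45091172e-04,  9.74370629e-01,  2.24947006e-01, -8.99126219e-05]), 'wrist_force': array([-0.28424119,  0.19932013, -0.38533131]), 'torque': array([-0.0258504 , -0.0004891 , -0.00185773]), 'finger_force': 0.0, 'opening': 0.085323529318995}
```

View pics/top.png

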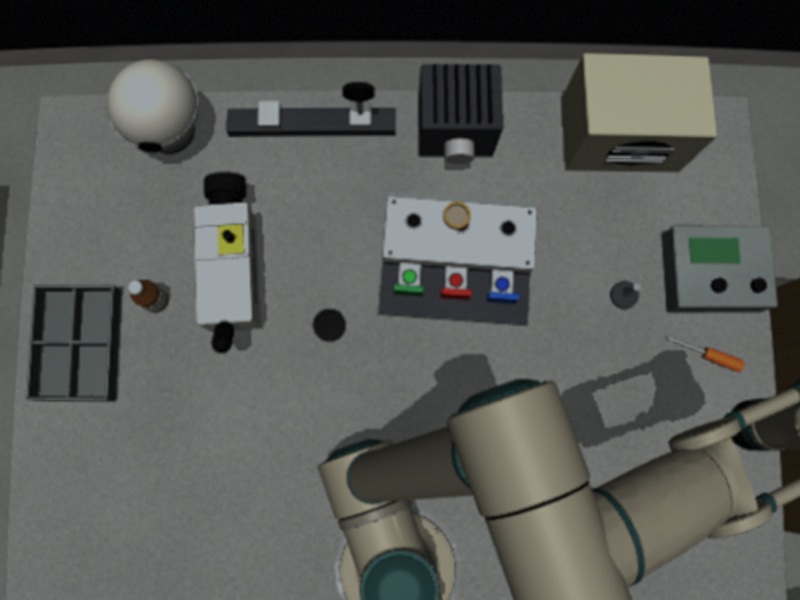

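View pics/scene.png

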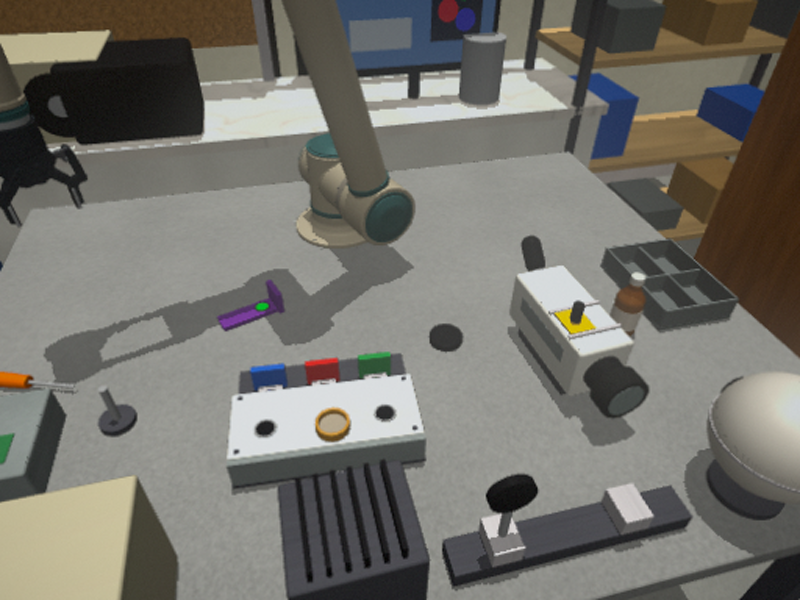

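Top view (800x600 scale): the green tab is in the left slot at (408,289), red at (456,293), blue at (503,297). The knob is at (229,236) on the yellow plate, the cap at (330,325), the bottle at (145,293), the post at (625,293). The look-alike is purple, at scene (250,310), loose on the table. The green slide is the one with the green tab in the bank, at scene (374,363).

```bash
python3 - <<'E'
from h import *
import pickle
a,b=pickle.load(open('s.pkl','rb'))
k=.64
P=lambda u,v,z:at(b,u*k,v*k,z)
pts={'bankFL':(385,262,.06),'bankFR':(533,269,.06),'bankBL':(389,197,.06),'bankBR':(536,208,.06)}
for n,p in pts.items(): print(n,P(*p).round(4))
bl,br=P(*pts['bankFL']),P(*pts['bankFR']);print('width',np.linalg.norm(bl-br))
pr={'eyeR':(250,321,.13),'eyeL':(197,324,.13),'lensR':(248,203,.13),'lensL':(195,206,.13),'knob':(229,236,.1685),'cap':(330,325,.014),'bottle':(136,287,.13),'post':(636,288,.082)}
for n,p in pr.items(): print(n,P(*p).round(4))
for n,s in(('a',a),('b',b)):
    h=cv2.cvtColor(s['color'],cv2.COLOR_RGB2HSV)
    m=cv2.inRange(h,(50,90,40),(80,255,255));y=cv2.inRange(h,(24,120,90),(34,255,255))
    for nm,mm,z in(('green',m,.056),('yel',y,.1345)):
        N,l,st,c=cv2.connectedComponentsWithStats(mm)
        for i in range(1,N):
            if st[i,4]>25: print(n,nm,st[i],c[i].round(1),at(s,*c[i],z).round(4), cv2.boxPoints(cv2.minAreaRect(np.argwhere(l==i)[:,::-1].astype(np.float32))).round(1).tolist())
def crop(s,x,y,w,h,f):
    return cv2.resize(s['color'][y:y+h,x:x+w,::-1],(400,400),interpolation=cv2.INTER_CUBIC)
cv2.imwrite('pics/c1.png',np.hstack([crop(b,236,120,110,110,0),crop(a,140,200,140,140,0)]))
cv2.imwrite('pics/c2.png',np.hstack([crop(b,110,110,110,110,0),crop(a,310,150,110,110,0)]))
E
```

```text
bankFL [0.568  0.0227 0.06  ]
bankFR [ 0.5541 -0.256   0.06  ]
bankBL [0.6955 0.0148 0.06  ]
bankBR [ 0.6739 -0.2665  0.06  ]
width 0.27910833151089465
eyeR [0.4457 0.2609 0.13  ]
eyeL [0.4405 0.3553 0.13  ]
lensR [0.6625 0.271  0.13  ]
lensL [0.6578 0.3682 0.13  ]
knob [0.5902 0.2952 0.1685]
cap [0.4558 0.1283 0.014 ]
bottle [0.5079 0.4692 0.13  ]
post [ 0.513  -0.4449  0.082 ]
a green [163 193   9   6  37] [167.3 195.8] [ 0.3437 -0.2018  0.056 ] [[163.0, 193.0], [171.0, 193.0], [171.0, 198.0], [163.0, 198.0]]
a green [229 225  21  17 254] [239.2 232.1] [ 0.5385 -0.0266  0.056 ] [[228.5, 226.89999389648438], [248.89999389648438, 224.6999969482422], [250.39999389648438, 238.8000030517578], [230.10000610351562, 241.10000610351562]]
a green [  0 278   9  19 101] [  2.7 285.1] [ 0.5716 -0.5775  0.056 ] [[-5.099999904632568, 294.29998779296875], [1.100000023841858, 275.70001220703125], [8.0, 278.0], [1.7999999523162842, 296.6000061035156]]
a yel [355 198  26  16 184] [367.  205.8] [0.5996 0.2937 0.1345] [[354.5, 200.39999389648438], [366.0, 191.1999969482422], [380.20001220703125, 209.0], [368.79998779296875, 218.1999969482422]]
b green [442 153  31  15 459] [456.9 160. ] [ 0.5933 -0.6146  0.056 ] [[442.0, 153.0], [472.0, 153.0], [472.0, 167.0], [442.0, 167.0]]
b green [258 173   8   8  53] [261.5 176.6] [ 0.5421 -0.0216  0.056 ] [[258.0, 173.0], [265.0, 173.0], [265.0, 180.0], [258.0, 180.0]]
b green [252 181  20   7  94] [261.2 184.6] [ 0.5181 -0.0205  0.056 ] [[251.60000610351562, 186.0], [252.10000610351562, 180.89999389648438], [271.20001220703125, 183.0], [270.70001220703125, 188.10000610351562]]
b yel [140 144  16  19 218] [147.5 153.1] [0.5934 0.2998 0.1345] [[138.89999389648438, 144.39999389648438], [153.89999389648438, 143.3000030517578], [155.1999969482422, 161.0], [140.10000610351562, 162.10000610351562]]
```

View pics/c1.png

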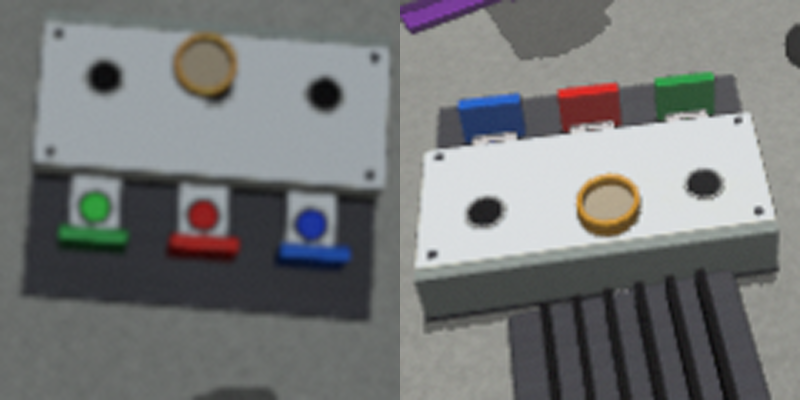

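View pics/c2.png

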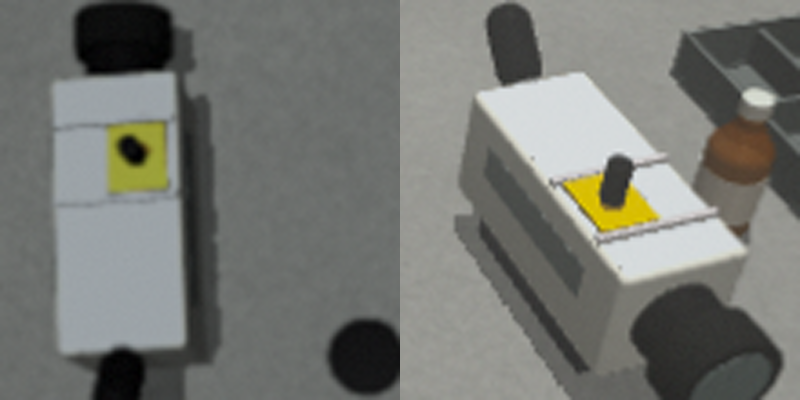

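The crops confirm the green-tabbed slide in the left slot and the yellow plate with its knob near the closed (-y) side. The bank heading is about -0.06 rad. The tab centre is near (0.52,-0.022), about 45 mm out. Next I shut the fingers and move above the spot in front of the tab.

jog_arm --rows '[0,0,0,0.172,0,0,0,0.172,0,0,0,0.172,0.02,-0.056,0,0,0.02,-0.056,0,0,0.02,-0.056,0,0,0.02,-0.056,0,0,0.02,-0.056,0,0]' --grip 255

```text
t: 1.1
position: [0.3696, -0.2417, 0.2311]
ee_rot: [-0.0, 1.0, -0.031, 0.0]
wrist_force: [1.2, -0.4, -0.3]
opening: -0.0004
finger_force: 0.0
```

jog_arm --rows '[0.02,-0.056,0,0,0.02,-0.056,0,0,0.02,-0.056,0,0,0.02,-0.056,0,0,0,0,0,0,0,0,0,0]'

```text
t: 1.85
position: [0.4626, -0.0251, 0.2309]
ee_rot: [0.0, 1.0, -0.031, -0.001]
wrist_force: [-0.0, 1.1, 0.5]
opening: -0.0002
finger_force: 0.0
```

```bash
python3 - <<'E'
from h import *
import pickle
s=snap('wrist');pickle.dump(s,open('w.pkl','wb'))
cv2.imwrite('pics/w1.png',cv2.resize(s['color'][:,:,::-1],(800,600)))
st=manip.state();print(st['position'],st['ee_rot'],st['t'],st['opening'])
E
```

```text
[ 0.46248797 -0.02577099  0.23100514] [ 3.74788258e-04  9.99508142e-01 -3.13541725e-02 -5.00181335e-04] 1.9 -7.362131413550375e-05
```

View pics/w1.png

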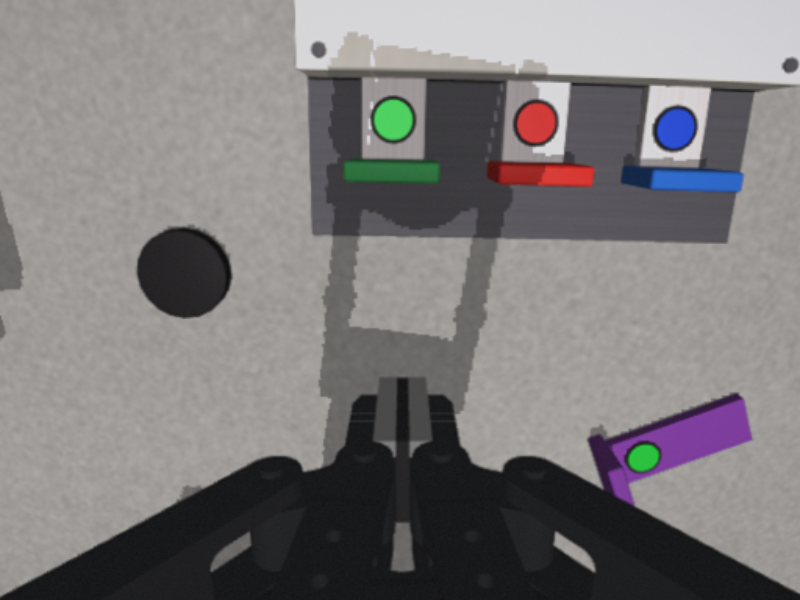

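Wrist view: the green tab is at (392,170), the bank's front-left corner at (297,69), and the purple look-alike at (680,440), clear of the path. The fingertips are at about (403,380).

```bash
python3 - <<'E'
from h import *
import pickle
s=pickle.load(open('w.pkl','rb'))
for n,u,v,z in[('FL',297,69,.06),('F2',755,83,.06),('tabrearL',344,160,.056),('tabrearR',440,162,.056),('capc',184,272,.014),('bedFL',313,234,.008),('bedFR',727,242,.008),('tabfloorR',440,182,.056),('purpletab',610,470,.03),('scr',319,50,.06),('scr2',790,65,.06)]:
    print(n,at(s,u*.64,v*.64,z).round(4))
E
```

```text
FL [0.5777 0.0262 0.06  ]
F2 [ 0.5576 -0.227   0.06  ]
tabrearL [0.5278 0.0054 0.056 ]
tabrearR [ 0.5234 -0.0496  0.056 ]
capc [0.4587 0.1278 0.014 ]
bedFL [0.4785 0.0362 0.008 ]
bedFR [ 0.4563 -0.252   0.008 ]
tabfloorR [ 0.5121 -0.0492  0.056 ]
purpletab [ 0.2916 -0.1704  0.03  ]
scr [0.5865 0.0133 0.06  ]
scr2 [ 0.5664 -0.2463  0.06  ]
```

jog_arm --rows '[0,0,0.05,0.015,0,0,0.05,0,0,0,0.05,0,0,0,0.05,0,0.01,0,0,0,0.01,0,0,0,0.01,0,0,0,0,0,0,0]'

```text
t: 2.9
position: [0.4956, -0.0279, 0.033]
ee_rot: [0.0, 0.999, -0.039, 0.002]
wrist_force: [0.2, -0.1, -0.1]
opening: -0.0001
finger_force: 0.0
```

jog_arm --rows '[0.006,0,0,0,0.006,0,0,0,0.006,0,0,0,0.006,0,0,0,0.006,0,0,0,0,0,0,0,0,0,0,0]'

```text
t: 3.78
position: [0.5236, -0.0297, 0.0313]
ee_rot: [0.0, 0.999, -0.039, 0.001]
wrist_force: [-0.2, 0.4, 0.1]
opening: 0.0
finger_force: 0.0
```

jog_arm --rows '[0.005,-0.001,0,0,0.005,-0.001,0,0,0.005,0,0,0,0.005,0,0,0,0.003,0,0,0,0,0,0,0,0,0,0,0]'

```text
t: 4.65
position: [0.5463, -0.0295, 0.0314]
ee_rot: [0.0, 0.999, -0.039, 0.0]
wrist_force: [0.8, -0.1, 0.3]
opening: 0.0005
finger_force: 0.0
```

```bash
python3 - <<'E'
from h import *
s=snap('wrist')
cv2.imwrite('pics/w2.png',cv2.resize(s['color'][:,:,::-1],(800,600)))
print(manip.state()['position'],proj(s,[.5737,-.027,.056])/.64,proj(s,[.5737,-.027,.06])/.64)
E
```

```text
[ 0.54621847 -0.02946824  0.03142673] [387.26410226 349.66546814] [386.80219835 356.17373656]
```

View pics/w2.png

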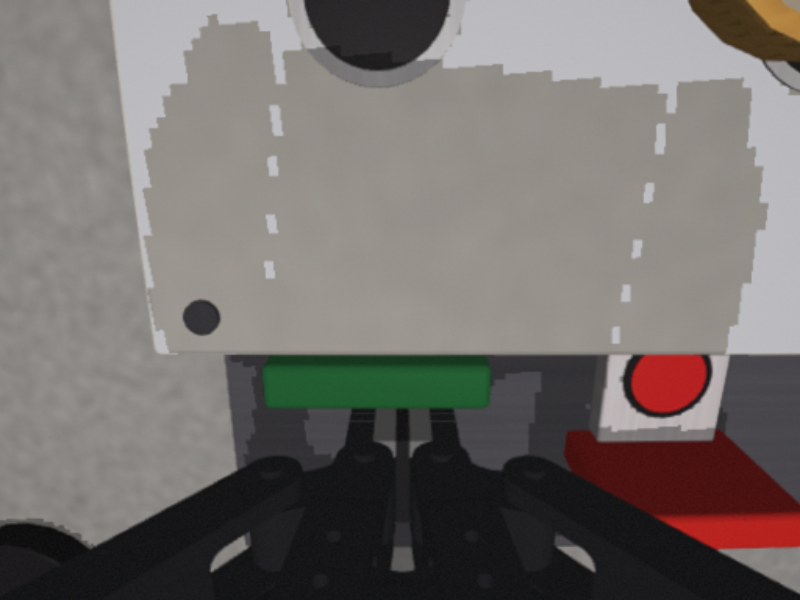

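The green tab (264–490, 356–407) is nearly at the bank face. I keep pushing until the force rises.

jog_arm --rows '[0.002,0,0,0,0.002,0,0,0,0.002,0,0,0,0,0,0,0,0,0,0,0]'

```text
t: 5.32
position: [0.5506, -0.0297, 0.0312]
ee_rot: [-0.0, 0.999, -0.039, -0.001]
wrist_force: [-5.4, -0.5, 3.1]
opening: 0.0
finger_force: 2.6
```

jog_arm --rows '[0.002,0,0,0,0,0,0,0,0,0,0,0]'

```text
t: 5.7
position: [0.5505, -0.0297, 0.031]
ee_rot: [-0.0, 0.999, -0.038, -0.003]
wrist_force: [-8.8, -0.4, 6.3]
opening: 0.0001
finger_force: 4.3
```

The slide is home: the force rises and the TCP no longer advances. Next I back off, rise, and go over to the probe.

jog_arm --rows '[-0.02,0,0,0,-0.02,0,0,0,0,0,-0.05,-0.065,0,0,-0.05,-0.065,0,0,-0.05,0,0,0,-0.05,0,0,0,0,0]'

```text
t: 6.58
position: [0.5181, -0.0275, 0.2361]
ee_rot: [0.001, 1.0, 0.026, 0.006]
wrist_force: [0.3, -0.3, -1.2]
opening: -0.0003
finger_force: 0.0
```

jog_arm --rows '[0.017,-0.053,0,0,0.017,-0.053,0,0,0.017,-0.053,0,0,0.017,-0.053,0,0,0.017,-0.03,0,0,0,0,0,0,0,0,0,0]'

```text
t: 7.45
position: [0.5858, 0.2187, 0.23]
ee_rot: [0.001, 1.0, 0.026, -0.001]
wrist_force: [0.6, -0.5, -0.2]
opening: -0.0002
finger_force: 0.0
```

```bash
python3 - <<'E'
from h import *
s=snap('wrist');b=snap('top')
import pickle;pickle.dump(s,open('w3.pkl','wb'))
i=cv2.resize(s['color'][:,:,::-1],(440,330));j=cv2.resize(b['color'][100:240,200:353,::-1],(360,330))
cv2.imwrite('pics/w3.png',np.hstack([i,j]))
print(manip.state()['position'],manip.state()['ee_rot'])
E
```

```text
[0.58584272 0.21812044 0.23082257] [ 3.19419768e-04  9.99665557e-01  2.58563065e-02 -3.50108078e-04]
```

View pics/w3.png

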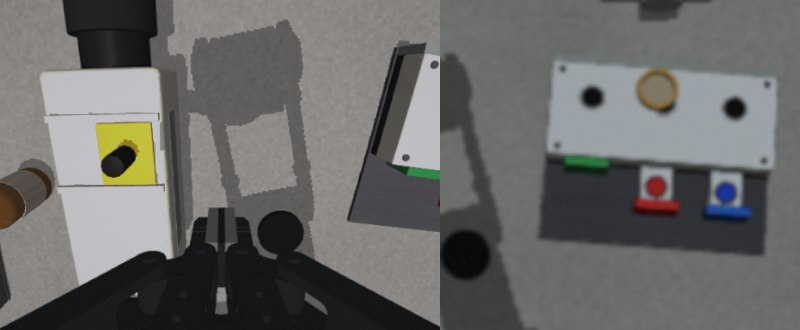

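The green tab is against the bank face, and the red and blue slides are as they were. In the wrist view the knob top is at (113,163) and its base at about (130,148). The plate spans (96,122) to (155,185).

```bash
python3 - <<'E'
from h import *
import pickle
s=pickle.load(open('w3.pkl','rb'));k=512/440
for n,u,v,z in[('top',112,165,.1685),('pTL',96,123,.1345),('pTR',152,122,.1345),('pBL',98,185,.1345),('pBR',156,185,.1345),('railBL',58,186,.134),('railBR',163,188,.134)]: print(n,at(s,u*k,v*k,z).round(4))
E
```

```text
top [0.5952 0.2999 0.1685]
pTL [0.6194 0.3238 0.1345]
pTR [0.6225 0.2778 0.1345]
pBL [0.5653 0.3259 0.1345]
pBR [0.5681 0.2752 0.1345]
railBL [0.5621 0.3619 0.134 ]
railBR [0.5655 0.2692 0.134 ]
```

jog_arm --rows '[0.009,0,0.042,0,0,0,0.041,0,0,-0.015,0,0,0,-0.015,0,0,0,-0.008,0,0,0,-0.008,0,0,0,0,0,0,0,0,0,0]'

```text
t: 8.55
position: [0.5928, 0.2655, 0.1485]
ee_rot: [0.0, 1.0, 0.026, 0.0]
wrist_force: [-0.7, -0.2, 0.2]
opening: 0.0001
finger_force: 0.0
```

jog_arm --rows '[0,-0.007,0,0,0,-0.007,0,0,0,-0.007,0,0,0,-0.007,0,0,0,-0.007,0,0,0,0,0,0,0,0,0,0]'

```text
t: 9.43
position: [0.591, 0.301, 0.1482]
ee_rot: [-0.0, 1.0, 0.026, 0.0]
wrist_force: [-0.5, -0.6, -0.2]
opening: -0.0004
finger_force: 0.0
```

jog_arm --rows '[0,-0.006,0,0,0,-0.006,0,0,0,-0.004,0,0,0,0,0,0,0,0,0,0]'

```text
t: 10.05
position: [0.59, 0.3169, 0.1482]
ee_rot: [-0.0, 1.0, 0.026, -0.0]
wrist_force: [-0.5, -0.5, -0.4]
opening: -0.0002
finger_force: 0.2
```

```bash
python3 - <<'E'
from h import *
s=snap('wrist');b=snap('scene')
i=cv2.resize(s['color'][:,:,::-1],(440,330));j=cv2.resize(b['color'][120:260,300:453,::-1],(360,330))
cv2.imwrite('pics/w4.png',np.hstack([i,j]))
E
```

```text
(no output)
```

View pics/w4.png

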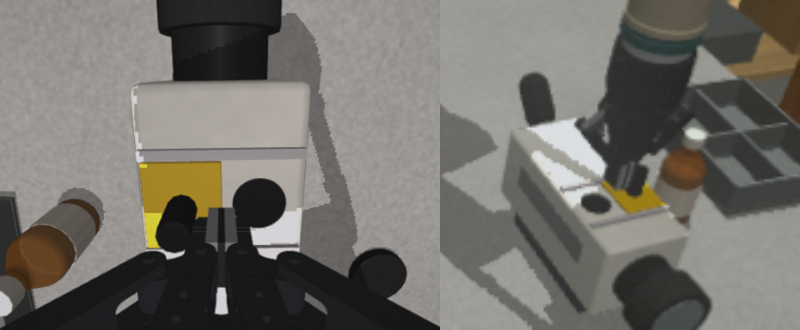

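The shutter is nearly open: the plate is by the left edge at (142–222,165–245), the port is uncovered, and the knob is against the finger. I push on to the stop.

jog_arm --rows '[0,-0.003,0,0,0,-0.003,0,0,0,-0.002,0,0,0,0,0,0,0,0,0,0]'

```text
t: 10.78
position: [0.59, 0.3177, 0.1484]
ee_rot: [0.006, 1.0, 0.026, -0.0]
wrist_force: [0.8, -15.9, 3.8]
opening: -0.0002
finger_force: 7.9
```

The shutter is against its stop (16 N, no further travel). I back off and rise.

jog_arm --rows '[0,0.02,0,0,0,0.02,0,0,0,0,-0.05,0,0,0,-0.05,0,0,0.06,0,0,0,0.06,0,0,0,0,0,0,0,0,0,0]'

```text
t: 11.78
position: [0.5981, 0.1647, 0.2484]
ee_rot: [-0.001, 1.0, 0.026, 0.0]
wrist_force: [0.8, -0.5, 0.6]
opening: -0.0004
finger_force: 0.0
```

```bash
python3 - <<'E'
from h import *
s=snap('wrist');b=snap('scene')
i=cv2.resize(s['color'][:,:,::-1],(400,300));j=cv2.resize(b['color'][:,:,::-1],(400,300))
cv2.imwrite('pics/w5.png',np.hstack([i,j]))
E
```

```text
(no output)
```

View pics/w5.png

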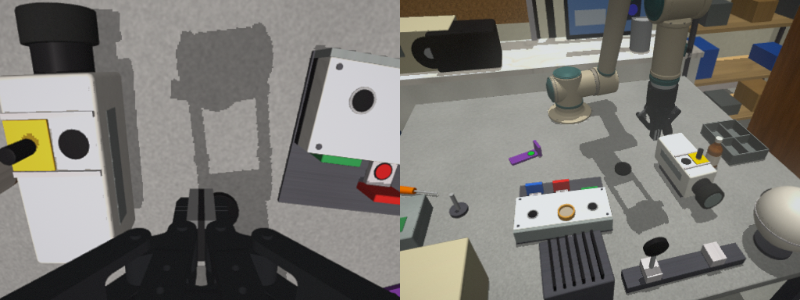

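The shutter is open with its port clear at (74,144). The green tab is on the bank face at (342,158), and nothing else has been disturbed.

```bash
python3 -c "
from plant import manip
print(manip.close_job())"
```

```text
the job is handed in; nothing more can be done
None
```

The green slide was pushed fully home first, then the shutter fully open to its stop; the last pictures showed nothing else disturbed, and the job was handed in at about 12 s (no verdict was returned).

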